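# Ready the reel stand: hang the counterweight, kick the leg down, hold the stand upright

### The job

The one-armed reel stand is leaning on its rest and has to be got ready for its drum. First hang the counterweight by its bail on the stand's side hook and let go of it, then, with the stand still leaning on its rest, push the stowed spring leg down past its centre until it snaps fully down. Finally take the stand by its top handle, pull it upright until the leg's foot stands firmly on the base plate, and finish while still holding it there by the handle, because the counterweight would tip it back; leave the drum lying where it is.

Things in the scene. Friction and masses are not known exactly. Their poses are not given: they have to be found in the camera images.
- base: Fixed 8 mm steel base plate of the reel stand. Origin on the bench under the hinge pin (34 mm up). x runs along the pin, roughly away from the robot; +y is the leg side (roughly left), -y the hook side. Plate 120 mm in x, y = -60 to +50 mm; a 64 mm wide tongue goes on to y = 108 mm for the leg's foot. At -y a bracket with rubber buffer, 92 mm high, is the rest.
- post (a joint): Lean of the 30 mm square post about the hinge pin, rad: 0 upright, 0.2 on its rest at the hook side (start), negative to the leg side. Free, no catch; with the counterweight on it falls back to 0.2. With the leg down the foot meets the plate at 0. On its leg side, 215 mm from the pin, is the drum's hub: flange 48 mm, axle 22 mm thick reaching 94 mm out.
- handle: T-handle on top of the post: round black rubber bar, 24 mm thick, 104 mm long, along its x axis (parallel to the hinge pin). Origin at the bar's middle, 284 mm from the hinge pin along the post (318 mm above the bench when upright). Tilts with the post.
- hook: J-hook of 10 mm steel rod. Origin on the rod's axis at the post's face, 165 mm from the hinge pin along the post and 15 mm beside its middle; z along the post. The rod runs along -y, straight for 110 mm, then curves up to a round tip at y = -126 mm, 33 mm above the rod's axis. With the post on its rest the rod slopes down 0.2 rad towards the tip.
- hook_seat (a point): Top of the hook's rod just inside the upturned tip, 108 mm out from the hook's origin: the bail belongs here, but may rest anywhere along the rod.
- weight: Counterweight, loose, 0.36 to 0.56 kg: dark steel slug, diameter 56, height 62 mm, with a rigid upright bail of 8 mm wire. Origin: centre of the underside. Bail legs straight at x = -20 and +20 mm up to z = 106 mm (48 mm outside, 32 mm inside), arched to z = 128 mm; the hook goes through it along the weight's y axis. It stands left or right of the stand.
- bail_top (a point): Underside of the top of the bail, 120 mm above the weight's origin; it rests on the hook's rod when hung.
- leg (a joint): Angle of the spring leg, rad: 0 stowed, pointing to the robot and 8 degrees up; 1.8 fully down, 5 degrees past straight down. Below about 0.8 its spring pushes it back to 0, beyond that it snaps on to 1.8 (firm stops). About 0.22 N m holds it stowed.
- leg_pivot (a point): Pivot of the leg, 30 mm to the leg side of the post's middle, 145 mm from the hinge pin. The leg is a 12 mm steel rod; its swing plane is splayed outward, to the leg side, by 0.26 rad from the post (0.46 rad from vertical while the post leans on its rest).
- foot: Black rubber foot, 17 mm thick, the last 26 mm of the leg. Frame: origin on the pivot, turning with the leg; y along the pivot pin; the leg always points to its -x, 8 degrees towards +z; swinging down moves the leg towards -z.
- leg_end (a point): Centre of the rounded end (9 mm radius) of the leg's foot, 168 mm from the pivot.
- drum: Empty grey drum lying flat on the other side of the stand from the counterweight, diameter 130, height 60 mm, loose; to be left in place. Origin: centre of its underside.
Things that resemble listed ones, but are neither listed nor needed, are in the scene too. Leave any pink look-alike of the weight alone.

How it is judged:
By the outcome, as a careful person would: the job done as asked, in the order asked, and still so for the second after the job is handed in, while the arm keeps its last pose, push and grip.
It also fails if it takes over 72 s, if anything falls off the work surface, if the arm or the gripper's body presses on something with over 40 N, if the wrist force passes 120 N, or if a joint passes its speed limit or range.

### The arm

A 7-joint arm with a two-finger parallel gripper is mounted at the origin on a cart in front of the work surface, level with it; the furniture and walls round the work are solid. World frame = base frame: x ahead of the robot, y to its left, z up, the work surface at z = 0. Lengths are in m, angles in rad, forces in N, time in s.
With the tool pointing down it reaches from about 0.35 to 0.9 m from the base axis. Payload 8.1 kg.
Tool frame: the origin (TCP) lies at the very end of the fingers, on their centre line; the grasp point (between the pads) lies arm.grip_point_offset behind it (arm.grip_point_offset is the distance from the TCP to the grasp point, in m); z points along the fingers, y is the line along which they close (so a half turn about z gives the same grasp; the last joint's range is limited). The gripper opens to 92 mm and grips with 3 to 60 N. Pads are 19 mm wide; open, the fingers measure 130 mm over their backs; the gripper's body (75 mm by 190 mm) begins 47 mm behind the grasp point.
Start: joints at [-1.261, 0.434, 0.025, 1.573, -0.012, 1.134, -0.075], TCP at [0.251, 0.573, 0.227] pointing down, gripper open.
Joint ranges: [-2.62, 2.62], [-0.44, 2.09], [-1.27, 1.32], [0.08, 2.57], [-1.32, 4.46], [0.12, 2], [-2.74, 2.74]. Speed limits (rad/s): [2.22, 2.22, 3.01, 3.01, 3.14, 3.14, 3.14].

### API

Orientations are given as a rotation vector (axis times angle).
In Python, from cell import arm gives the robot as it stands. The module is installed in compiled form; this text tells all that it offers.
- The arm moves only by the shell command python3 -m creep 'ROWS' [OPENING] [FORCE]. ROWS is JSON, a list of rows, each a list of 6 numbers: the shift along the tool's x, y, z scaled (see below), then the turn, a rotation vector about the tool's x, y, z scaled (see below). A call has 1 to 20 rows; each row shifts and turns the commanded pose from where the row before left it, along the tool's axes as they then stand; what a row does not reach is not made up. The controller multiplies each number of a shift by 0.4 m and each number of a turn by 120 degrees. A row lasts 1/12 s, in which the tool goes at most 41.7 mm and 7.16 degrees, less where a joint would pass 70% of its speed; a pose out of reach is approached as far as the arm can. A call with a number of a shift or a turn outside -1 to 1 is refused whole. A call with a gripper value outside its range is refused whole. OPENING is the closure, from -1 (fully open) to 1 (shut), set as the call begins (- or left out, the last holds). The fingers move at their own pace and stop on an object; FORCE is the grip in N (left out, the last holds). Time passes only in rows, so rows that do not move let the fingers close. It gives the time, the measured TCP pose, the force, the opening and the grip force at its end, in the units of the state.
- arm.observe(): the state, without advancing time (a new reading comes with each control period).
- arm.get_image(name): name is "side" or "top" or "wrist"; returns a dict with "frame" (480x640x3 uint8, red, green, blue), "intrinsics" (3x3 intrinsics, pixels), "distortion" ([k1, k2, p1, p2, k3] as OpenCV has them; the pictures are not rectified), "rvec" (rotation vector, rad) and "tvec" (3), from world to camera coordinates, as OpenCV has them; the wrist camera has in their place "mount" (4x4, takes a point from camera to tool coordinates, whose origin is the TCP and whose axes are the flange's). Camera axes: x right, y down, z forward; pixel columns grow to the right and rows downward; lengths in m; the calibration is good to about 2 mm. A picture is of the moment at which its call begins: read the wrist's pose just before it. There is no depth.
- arm.sign_off(): hands the job in; it is judged then, once.
The state is a dict: "clock": time; "joints": joint angles; "dq": joint speeds; "joint_efforts": joint torques, N m; "position": TCP position; "ee_rot": TCP orientation; "force": force on the tool from outside, world axes, zero at the start; "ft_torque": the same for the moment, N m; "width": opening from 0.0 (shut) to 1.0 (fully open); "gripper_force": force on a finger pad.
Only numpy, scipy, OpenCV 4.12 (cv2) and the standard library are available. Lean on these libraries where they do the work, as an engineer would, in place of code of your own. Each camera call takes 0.05 s, during which the arm holds its last target. There are 200 camera calls.

## Working session

There is one attempt and no reset: what is moved stays moved. The work goes in short steps, Python scripts to look and compute and a shell command to move; the robot and the scene stay as the last step left them, time stands still between calls to the robot, and variables do not carry over. Pictures are saved under pics/ and viewed, at most 10 in all, crops included, and the job is handed in when it is done.

```bash
mkdir -p pics; cat > h.py <<'E'
import numpy as np, cv2
from cell import arm
from scipy.spatial.transform import Rotation as R
def grab(n):
    s=arm.observe(); d=arm.get_image(n); d['s']=s
    K=np.array(d['intrinsics'],float); D=np.array(d['distortion'],float)
    if 'mount' in d:
        T=np.eye(4);T[:3,:3]=R.from_rotvec(s['ee_rot']).as_matrix();T[:3,3]=s['position']
        W=np.linalg.inv(T@np.array(d['mount'])); rv=cv2.Rodrigues(W[:3,:3])[0]; tv=W[:3,3]
    else: rv=np.array(d['rvec'],float);tv=np.array(d['tvec'],float)
    np.savez(f'{n}.npz',K=K,D=D,rv=rv,tv=tv)
    return cv2.cvtColor(np.array(d['frame']),cv2.COLOR_RGB2BGR)
def cal(n):
    c=np.load(f'{n}.npz'); return c['K'],c['D'],c['rv'].reshape(3,1),c['tv'].reshape(3,1)
def proj(n,P):
    K,D,rv,tv=cal(n); return cv2.projectPoints(np.array(P,float).reshape(-1,1,3),rv,tv,K,D)[0].reshape(-1,2)
def ray(n,px):
    K,D,rv,tv=cal(n); u=cv2.undistortPoints(np.array(px,float).reshape(-1,1,2),K,D).reshape(-1,2)
    M=cv2.Rodrigues(rv)[0]; o=(-M.T@tv).ravel(); d=np.c_[u,np.ones(len(u))]@M
    return o,d
def atz(n,px,z):
    o,d=ray(n,px); return o+d*((z-o[2])/d[:,2:3])
E
python3 - <<'E'
from h import *
print(arm.observe(), arm.grip_point_offset)
a=grab('side');b=grab('top');cv2.imwrite('pics/s0.png',a);cv2.imwrite('pics/t0.png',b)
for n in('side','top'):
    K,D,rv,tv=cal(n);M=cv2.Rodrigues(rv)[0];print(n,(-M.T@tv).ravel(),M[2],K[0,0])
E
```

```text
{'clock': 0.0, 'joints': array([-1.26057274,  0.43522871,  0.02496618,  1.57410265, -0.01158905,
        1.13398174, -0.07508178]), 'dq': array([-5.83566390e-04, -1.10598656e-03, -7.73622190e-05,  9.24716632e-04,
       -3.70974991e-04, -4.12316467e-04,  1.04598154e-05]), 'joint_efforts': array([ 1.02642756e-03, -6.67849159e+01,  9.84927267e-01, -3.14453495e+01,
       -6.08055596e-02,  4.30275255e-02,  1.52030452e-04]), 'position': array([0.25059593, 0.57200463, 0.22593918]), 'ee_rot': array([-6.43893706e-01, -3.07472005e+00,  2.45969201e-03]), 'force': array([-0.17041307, -0.00544628,  0.34015075]), 'ft_torque': array([-0.00324866, -0.02159209, -0.02465105]), 'gripper_force': 0.0, 'width': 1.0042004089390277} 0.0188
side [ 0.18540565 -0.71964796  0.56117652] [ 0.39147618  0.81952615 -0.41847735] 434.75712774007746
top [0.4829873  0.02507619 1.27320708] [ 7.55757815e-02  8.24899745e-04 -9.97139720e-01] 486.1547845013924
```

View pics/s0.png

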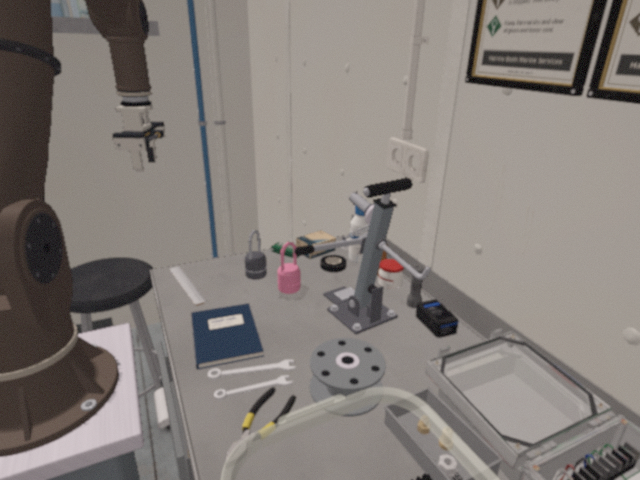

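View pics/t0.png

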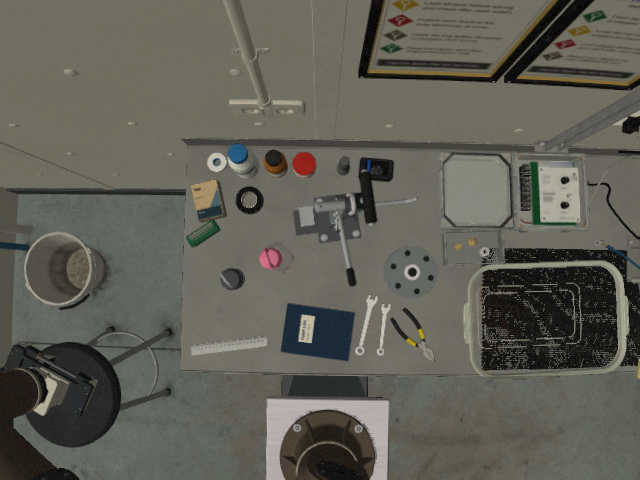

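The side view shows the stand at (370,270), with the handle at (388,187) and the leg's foot at (303,250). The dark weight is at (256,265) and the pink one at (289,280). In the top view the handle runs from (363,170) to (372,222), the hook tip is at (415,200), the foot at (351,280) and the drum at (411,272).

Things that could be taken for the weight, in top-view pixels: the dark slug with a bail at (232,278), the pink look-alike at (271,258), and a grey cylinder at (343,165). By the description it is the dark one. One close crop will check that.

```bash
python3 - <<'E'
from h import *
a=cv2.imread('pics/s0.png');b=cv2.imread('pics/t0.png')
t1=cv2.resize(b[140:300,205:425],None,fx=3.6,fy=3.6,interpolation=cv2.INTER_CUBIC)[:, :800]
cv2.imwrite('pics/t1.png',t1)
s1=cv2.resize(a[170:335,235:445],None,fx=3.6,fy=3.6,interpolation=cv2.INTER_CUBIC)
cv2.imwrite('pics/s1.png',s1);print(t1.shape,s1.shape)
E
```

```text
(576, 792, 3) (594, 756, 3)
```

View pics/t1.png

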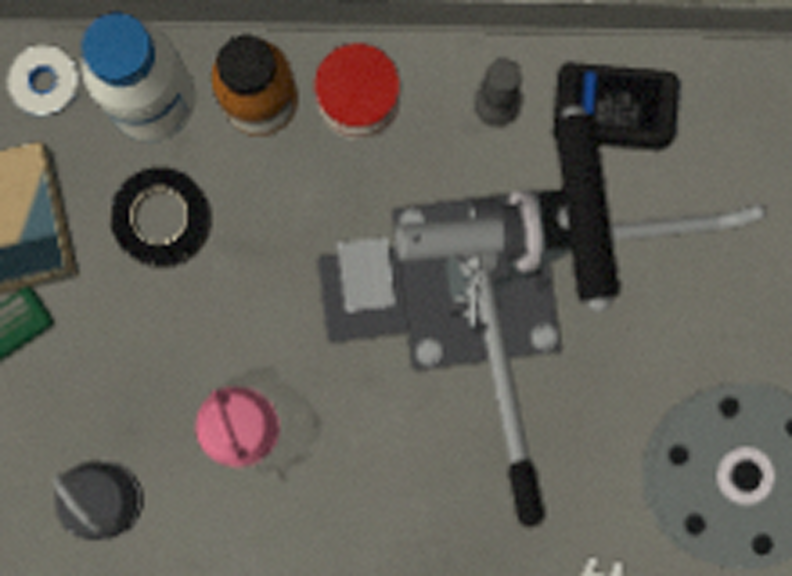

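View pics/s1.png

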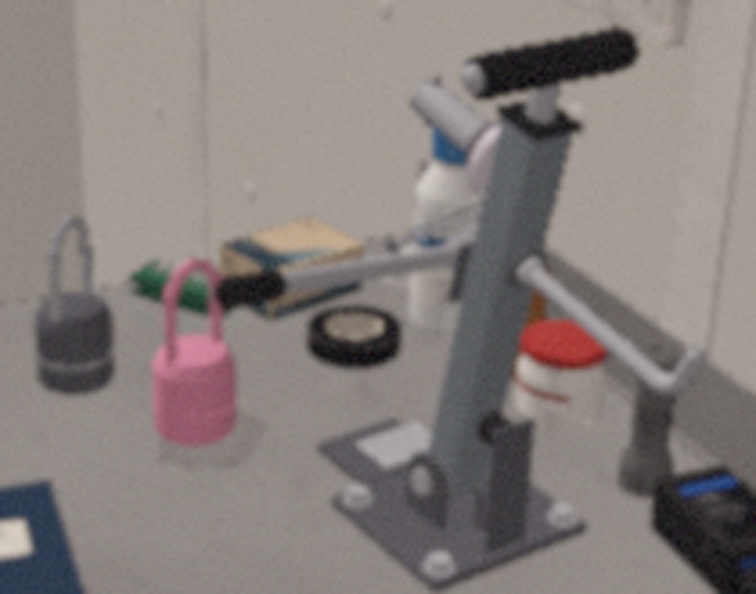

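The crops confirm the choice: the dark steel slug with its bail is at top crop (97,500) and side crop (75,340), and the pink one is at top crop (237,425). Next I fit the stand and weight poses from both views.

```bash
cat > fit.py <<'E'
from h import *
from scipy.optimize import least_squares
T=lambda u:((np.array(u,float)+.5)/3.6-.5)+[205,140]
S=lambda u:((np.array(u,float)+.5)/3.6-.5)+[235,170]
Rx=lambda a:R.from_euler('x',a).as_matrix()
Rz=lambda a:R.from_euler('z',a).as_matrix()
def post(p,a=.2): return Rx(a)@np.array(p,float)+[0,0,.034]
def legend(th,r=.168,a=.2):
    # swing plane splayed .26 outward: frame in post: rotate about x by .26 (z- -> +y)
    d=Rx(.26)@np.array([-np.cos(np.radians(8)-th),0,np.sin(np.radians(8)-th)])
    return post(np.array([0,.030,.145])+r*d,a)
def world(q,p): return Rz(q[2])@np.array(p)+[q[0],q[1],0]
E
python3 - <<'E'
from fit import *
obs=[('top',post([-.052,0,.284]),(598,299)),('top',post([.052,0,.284]),(571,112)),('top',post([0,-.141,.198]),(758,211)),
('top',legend(0),(530,513)),('top',[-.06,-.06,.008],(561,350)),('top',[-.06,.05,.008],(413,370)),('top',[.06,.05,.008],(393,209)),
('top',[-.032,.108,.008],(331,341)),('top',[.032,.108,.008],(320,257)),
('side',post([-.052,0,.284]),(476,78)),('side',post([.052,0,.284]),(630,46)),('side',post([0,-.141,.198]),(695,355)),
('side',legend(0),(225,289)),('side',[-.06,-.06,.008],(437,585)),('side',[.06,-.06,.008],(583,525)),('side',[-.06,.05,.008],(335,503)),('side',[-.032,.108,.008],(320,447))]
def res(q): return np.concatenate([proj(n,world(q,p))[0]-(T(u) if n=='top' else S(u)) for n,p,u in obs])
r=least_squares(res,[.6,.0,0],loss='soft_l1');q=r.x
print(q);print(res(q).reshape(-1,2).round(1).tolist())
ob=[('top',[0,0,.062],(94,498)),('top',[-.02,0,.12],(97,530)),('top',[.02,0,.12],(58,483)),
('side',[0,0,.128],(71,218)),('side',[0,0,.0],(75,368)),('side',[-.02,0,.062],(54,293)),('side',[.02,0,.062],(88,295))]
for sg in(0,np.pi):
  for y0 in (.7,-.7):
    f=lambda w:np.concatenate([proj(n,world(w,p))[0]-(T(u) if n=='top' else S(u)) for n,p,u in ob])
    w=least_squares(f,[.45,.22,y0+sg],loss='soft_l1');print(w.x,w.cost,f(w.x).reshape(-1,2).round(1).tolist())
for k,p in dict(handle=post([0,0,.284]),hook0=post([0,-.015,.165]),seat=post([0,-.123,.17]),tip=post([0,-.141,.198]),piv=post([0,.03,.145]),le=legend(0),le1=legend(1.2),le2=legend(1.8)).items(): print(k,world(q,p).round(4))
print('drum',atz('top',[T((745,476))],.06))
E
```

```text
[ 0.62318968 -0.01238888  0.13953926]
[[0.7, 0.3], [1.3, 1.1], [1.3, 0.2], [-0.0, -0.2], [0.4, 0.4], [-0.3, 0.0], [-0.3, -0.5], [-0.9, 0.2], [-0.7, -0.7], [-0.4, 0.3], [-0.6, 0.5], [0.9, -1.7], [1.9, 0.6], [-0.2, -0.1], [2.4, -0.8], [-1.1, -2.6], [-0.6, -1.9]]
[0.45738543 0.24784102 0.67677745] 9.221370545625952 [[-0.3, 1.5], [-0.5, -0.3], [0.2, -0.6], [-0.9, -0.4], [0.4, 3.0], [0.6, 5.7], [0.0, -1.1]]
[0.45738543 0.24784102 0.67677762] 9.221370545628796 [[-0.3, 1.5], [-0.5, -0.3], [0.2, -0.6], [-0.9, -0.4], [0.4, 3.0], [0.6, 5.7], [0.0, -1.1]]
[0.45738543 0.24784102 0.67677755] 9.221370545627122 [[-0.3, 1.5], [-0.5, -0.3], [0.2, -0.6], [-0.9, -0.4], [0.4, 3.0], [0.6, 5.7], [0.0, -1.1]]
[0.45738543 0.24784102 0.67677737] 9.221370545626275 [[-0.3, 1.5], [-0.5, -0.3], [0.2, -0.6], [-0.9, -0.4], [0.4, 3.0], [0.6, 5.7], [0.0, -1.1]]
handle [ 0.631  -0.0683  0.3123]
hook0 [ 0.6298 -0.0594  0.1927]
seat [ 0.6447 -0.1652  0.1762]
tip [ 0.6479 -0.1882  0.2   ]
piv [ 0.6231 -0.0118  0.1821]
le [ 0.4598 -0.0452  0.203 ]
le1 [0.5328 0.0412 0.0507]
le2 [0.6277 0.0639 0.0321]
drum [[ 0.48398256 -0.2039327   0.06      ]]
```

```bash
cat >> fit.py <<'E'
Q=np.array([.6232,-.0124,.1395]); W=np.array([.457,.248,.677])
def plan(pos,rot):
    "shift in present tool axes (units of .4 m), turn (units of 120deg)"
    s=arm.observe(); M=R.from_rotvec(s['ee_rot'])
    d=M.inv().apply(np.array(pos)-s['position'])/.4
    t=(M.inv()*rot).as_rotvec()/np.radians(120)
    print('t',round(s['clock'],2),'shift',d.round(4),'n>=%d'%np.ceil(np.abs(np.linalg.norm(d)/.1)),'turn',t.round(4),'n>=%d'%np.ceil(np.linalg.norm(t)/.057))
def rot(z,y):
    z=np.array(z,float);z/=np.linalg.norm(z);y=np.array(y,float);y-=z*(y@z);y/=np.linalg.norm(y)
    return R.from_matrix(np.c_[np.cross(y,z),y,z])
def yaw(a): return [np.cos(a),np.sin(a),0]
E
python3 - <<'E'
from fit import *
M=R.from_rotvec(arm.observe()['ee_rot']).as_matrix();print(M.round(3))
for s in(0,np.pi): plan([W[0],W[1],.227],rot([0,0,-1],yaw(W[2]+s)))
print('pink',atz('top',[T((237,425))],.062),'tray',atz('top',[[440,225],[440,155],[445,262]],.05))
E
```

```text
[[-0.916  0.401 -0.   ]
 [ 0.401  0.916 -0.001]
 [-0.    -0.001 -1.   ]]
t 0.1 shift [-0.7977 -0.5351 -0.0016] n>=10 turn [-6.000e-04  2.000e-04  2.296e-01] n>=5
t 0.1 shift [-0.7977 -0.5351 -0.0016] n>=10 turn [-3.0000e-04 -9.0000e-04 -1.2704e+00] n>=23
pink [[0.51351535 0.14909251 0.062     ]] tray [[ 0.60394752 -0.2783862   0.05      ]
 [ 0.78562005 -0.27969323  0.05      ]
 [ 0.51003205 -0.29119223  0.05      ]]
```

```bash
python3 -m creep '[[-0.0665,-0.0446,0,0,0,0],[-0.0665,-0.0446,0,0,0,0],[-0.0665,-0.0446,0,0,0,0],[-0.0665,-0.0446,0,0,0,0],[-0.0665,-0.0446,0,0,0,0],[-0.0665,-0.0446,0,0,0,0],[-0.0665,-0.0446,0,0,0,0],[-0.0665,-0.0446,0,0,0,0],[-0.0665,-0.0446,0,0,0,0],[-0.0665,-0.0446,0,0,0,0],[-0.0665,-0.0446,0,0,0,0],[-0.0665,-0.0446,0,0,0,0],[0,0,0,0,0,0.046],[0,0,0,0,0,0.046],[0,0,0,0,0,0.046],[0,0,0,0,0,0.046],[0,0,0,0,0,0.046],[0,0,0,0,0,0],[0,0,0,0,0,0]]' -1
python3 - <<'E'
from fit import *
plan([W[0],W[1],.227],rot([0,0,-1],yaw(W[2])))
a=grab('wrist')
for p,c in(([0,0,.12],(0,0,255)),([-.02,0,.12],(0,255,0)),([.02,0,.12],(255,0,0)),([0,0,.062],(0,255,255))):
    u=proj('wrist',world(W,p))[0]; cv2.circle(a,tuple(int(v) for v in u),3,c,1); print(p,u.round(1))
cv2.imwrite('pics/w1.png',a)
E
```

```text
clock: 1.68
position: [0.457, 0.2483, 0.2265]
ee_rot: [-1.354, -2.835, 0.001]
force: [-0.4, -0.3, 0.4]
width: 0.999
gripper_force: 0.0
t 1.68 shift [-0.0006 -0.0005 -0.0012] n>=1 turn [-0.0003  0.      0.0011] n>=1
[0, 0, 0.12] [316.5 233.2]
[-0.02, 0, 0.12] [289.  233.1]
[0.02, 0, 0.12] [344.  233.2]
[0, 0, 0.062] [316.6 213.4]
```

View pics/w1.png

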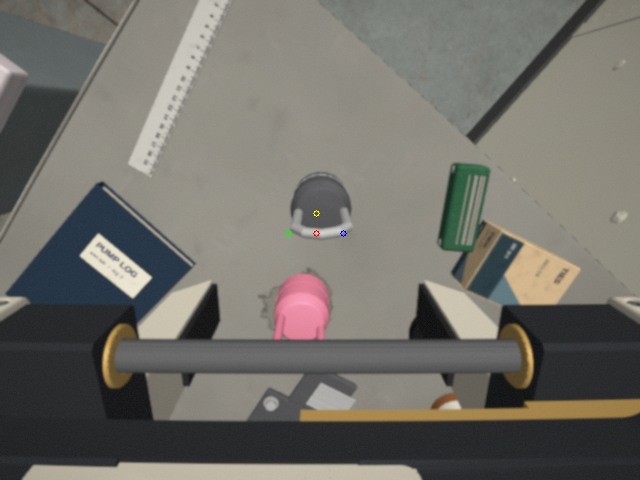

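The wrist view shows the dark weight's bail at about (322,231), spanning x from 295 to 350. That is roughly 5 px (3.5 mm) along +tool y from the prediction and slightly turned. The pink one sits clear at (302,300). I correct for this, go down and grip.

```bash
python3 -m creep '[[0,0.009,0.04,0,0,-0.024],[0,0,0.045,0,0,0],[0,0,0.045,0,0,0],[0,0,0.045,0,0,0],[0,0,0.045,0,0,0],[0,0,0.045,0,0,0],[0,0,0.045,0,0,0],[0,0,0.045,0,0,0],[0,0,0,0,0,0]]' -1 && python3 -m creep '[[0,0,0,0,0,0],[0,0,0,0,0,0],[0,0,0,0,0,0],[0,0,0,0,0,0],[0,0,0,0,0,0],[0,0,0,0,0,0],[0,0,0,0,0,0],[0,0,0,0,0,0]]' 1 40
python3 - <<'E'
from fit import *
s=arm.observe();print(s['position'],s['width']*92)
H=world(Q,[0,0,0])
r=rot([0,0,-1],yaw(Q[2]))
plan([s['position'][0],s['position'][1],.354],r)
plan([.45,-.20,.354],r)
E
```

```text
clock: 2.48
position: [0.4583, 0.2495, 0.0819]
ee_rot: [-1.282, -2.865, 0.007]
force: [-0.5, -0.3, 0.5]
width: 1.006
gripper_force: 0.0
clock: 3.15
position: [0.46, 0.2505, 0.085]
ee_rot: [1.287, 2.866, 0.0]
force: [-1.2, -1.9, 2.5]
width: 0.51
gripper_force: 40.0
[0.46001543 0.25050692 0.08495687] 46.926390650848326
t 3.15 shift [-0.      0.     -0.6726] n>=7 turn [0.     0.     0.2803] n>=5
t 3.15 shift [-0.8253 -0.7669 -0.6726] n>=14 turn [0.     0.     0.2803] n>=5
```

```bash
python3 -m creep '[[0,0,-0.06,0,0,0],[0,0,-0.084,0,0,0],[0,0,-0.084,0,0,0.04],[0,0,-0.09,0,0,0.048],[0,0,-0.09,0,0,0.048],[0,0,-0.09,0,0,0.048],[0,0,-0.09,0,0,0.048],[0,0,-0.084,0,0,0.048],[0,0,0,0,0,0]]'
python3 - <<'E'
from fit import *
s=arm.observe();print(s['force'],s['joints'].round(2))
r=rot([0,0,-1],yaw(Q[2]))
plan([.45,-.28,.354],r)
# tip outside point: base y of bail start
for y in(-.225,): print(world(Q,[0,y,0]))
E
```

```text
clock: 3.9
position: [0.4621, 0.2516, 0.3598]
ee_rot: [2.067, 2.364, 0.014]
force: [0.9, 0.3, -4.1]
width: 0.509
gripper_force: 40.0
[ 0.9427676   0.32117809 -4.0584908 ] [-0.9   0.18  0.37  1.62 -0.07  1.35 -0.39]
t 3.9 shift [-1.3131 -0.2074  0.0066] n>=14 turn [ 0.0039 -0.0022 -0.0027] n>=1
[ 0.6544858  -0.23521427  0.        ]
```

```bash
python3 -m creep '[[-0.05,-0.008,0,0,0,0],[-0.0875,-0.0138,0,0,0,0],[-0.0875,-0.0138,0,0,0,0],[-0.0875,-0.0138,0,0,0,0],[-0.0875,-0.0138,0,0,0,0],[-0.0875,-0.0138,0,0,0,0],[-0.0875,-0.0138,0,0,0,0],[-0.0875,-0.0138,0,0,0,0],[-0.0875,-0.0138,0,0,0,0],[-0.0875,-0.0138,0,0,0,0],[-0.0875,-0.0138,0,0,0,0],[-0.0875,-0.0138,0,0,0,0],[-0.0875,-0.0138,0,0,0,0],[-0.0875,-0.0138,0,0,0,0],[-0.0875,-0.0138,0,0,0,0],[-0.05,-0.008,0,0,0,0]]'
python3 - <<'E'
from fit import *
r=rot([0,0,-1],yaw(Q[2]))
p=world(Q,[0,-.232,0]); plan([*p[:2],.354],r); plan([*p[:2],.177],r)
E
```

```text
clock: 5.23
position: [0.4495, -0.2897, 0.3525]
ee_rot: [-2.063, -2.369, 0.003]
force: [-0.4, 0.7, -3.8]
width: 0.511
gripper_force: 40.0
t 5.23 shift [ 0.0471  0.5264 -0.0047] n>=6 turn [-0.0008  0.0006 -0.0008] n>=1
t 5.23 shift [0.0476 0.5272 0.4378] n>=7 turn [-0.0008  0.0006 -0.0008] n>=1
```

```bash
python3 -m creep '[[0.007,0.05,0,0,0,0],[0.006,0.08,0,0,0,0],[0.006,0.08,0,0,0,0],[0.007,0.08,0,0,0,0],[0.007,0.08,0,0,0,0],[0.007,0.08,0,0,0,0],[0.007,0.076,0,0,0,0],[0,0,0.06,0,0,0],[0,0,0.08,0,0,0],[0,0,0.08,0,0,0],[0,0,0.08,0,0,0],[0,0,0.08,0,0,0],[0,0,0.06,0,0,0],[0,0,0,0,0,0],[0,0,0,0,0,0]]'
python3 - <<'E'
from fit import *
r=rot([0,0,-1],yaw(Q[2]))
p=world(Q,[0,-.232,0]); plan([*p[:2],.177],r)
p=world(Q,[0,-.130,0]); plan([*p[:2],.177],r)
a=grab('side')
c=a[160:330,330:520]; c=cv2.resize(c,None,fx=3.3,fy=3.3,interpolation=cv2.INTER_CUBIC)
cv2.imwrite('pics/s2.png',c)
E
```

```text
clock: 6.48
position: [0.6557, -0.2372, 0.1756]
ee_rot: [-2.057, -2.369, 0.003]
force: [-0.2, 0.2, -3.3]
width: 0.505
gripper_force: 40.0
t 6.48 shift [-0.0121 -0.0022 -0.0035] n>=1 turn [-0.0019 -0.0009  0.0005] n>=1
t 6.48 shift [ 0.2429 -0.002  -0.0031] n>=3 turn [-0.0019 -0.0009  0.0005] n>=1
```

View pics/s2.png

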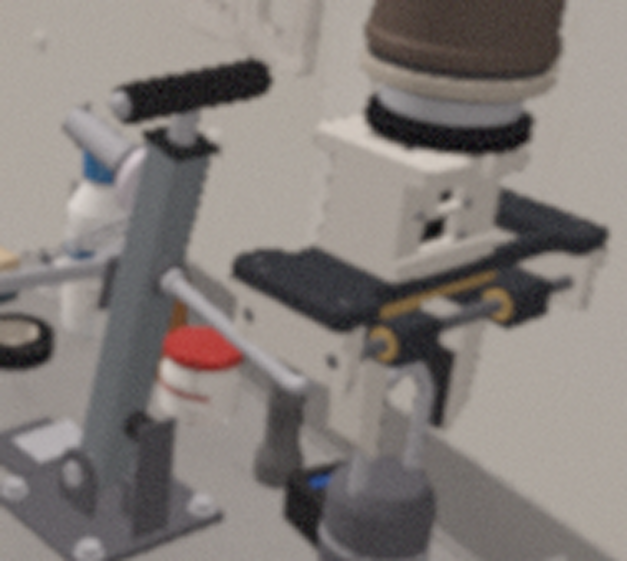

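The side crop shows the weight held with its bail at (405,385), outboard of the hook tip at (305,380), and level with it. I feed it on.

```bash
python3 -m creep '[[0.03,-0.001,-0.003,0,0,0],[0.04,-0.001,0,0,0,0],[0.04,0,0,0,0,0],[0,0,0,0,0,0]]' && python3 -m creep '[[0.045,0,0,0,0,0],[0.045,0,0,0,0,0],[0.043,0,0,0,0,0],[0,0,0,0,0,0],[0,0,0,0,0,0]]'
python3 - <<'E'
from fit import *
r=rot([0,0,-1],yaw(Q[2]))
p=world(Q,[0,-.130,0]); plan([*p[:2],.177],r)
# rod top z at base y=-.13
t=np.linspace(0,.11,111); P=np.array([post([0,-.015-v,.165])for v in t]);i=np.abs(P[:,1]+.13).argmin();print('rod axis',t[i],P[i]); print('TCP z at touch ~',P[i,2]+.005/np.cos(.2)-.120+.085)
a=grab('side')
c=a[160:330,330:520]; c=cv2.resize(c,None,fx=3.3,fy=3.3,interpolation=cv2.INTER_CUBIC)
cv2.imwrite('pics/s3.png',c)
E
```

```text
clock: 6.87
position: [0.6514, -0.1896, 0.1806]
ee_rot: [2.055, 2.376, 0.007]
force: [0.2, 1.3, -4.7]
width: 0.509
gripper_force: 40.0
clock: 7.28
position: [0.6436, -0.14, 0.1805]
ee_rot: [2.056, 2.373, 0.004]
force: [-0.5, -1.5, -4.0]
width: 0.507
gripper_force: 40.0
t 7.28 shift [-0.002  -0.0061  0.0087] n>=1 turn [ 0.0013 -0.0002  0.0017] n>=1
rod axis 0.084 [ 0.         -0.12980703  0.17604272]
TCP z at touch ~ 0.1461444158197998
```

View pics/s3.png

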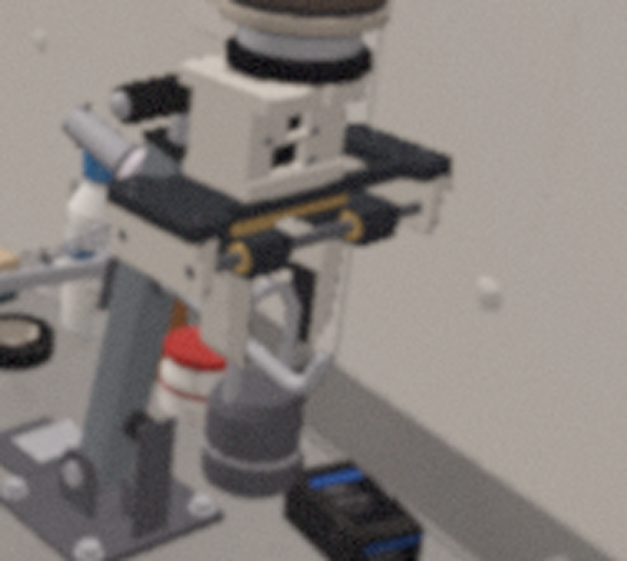

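The hook passes through the bail, with the tip showing at (328,360) outside it. I lower it onto the rod.

```bash
python3 -m creep '[[0,-0.003,0.03,0,0,0],[0,-0.003,0.03,0,0,0],[0,0,0.01,0,0,0],[0,0,0,0,0,0]]' && python3 -m creep '[[0,0,0.008,0,0,0],[0,0,0.007,0,0,0],[0,0,0,0,0,0],[0,0,0,0,0,0]]'
```

```text
clock: 7.67
position: [0.6388, -0.1423, 0.1486]
ee_rot: [-2.06, -2.368, 0.003]
force: [-0.3, 0.2, -4.1]
width: 0.51
gripper_force: 40.0
clock: 8.0
position: [0.6416, -0.1429, 0.1459]
ee_rot: [2.059, 2.369, 0.002]
force: [2.6, -1.3, 2.9]
width: 0.515
gripper_force: 40.0
```

```bash
python3 -m creep '[[0,0,0,0,0,0],[0,0,0,0,0,0],[0,0,0,0,0,0],[0,0,0,0,0,0],[0,0,0,0,0,0],[0,0,0,0,0,0]]' -1 && python3 -m creep '[[0,0,-0.01,0,0,0],[0,0,-0.03,0,0,0],[0,0,-0.06,0,0,0],[0,0,-0.08,0,0,0],[-0.03,0,-0.09,0,0,0],[-0.03,0,-0.09,0,0,0],[-0.03,0,-0.09,0,0,0],[0,0,-0.09,0,0,0],[0,0,-0.06,0,0,0],[0,0,0,0,0,0]]'
python3 - <<'E'
from fit import *
print(arm.observe()['joints'].round(2))
a=grab('side')
c=a[160:330,330:520]; c=cv2.resize(c,None,fx=3.3,fy=3.3,interpolation=cv2.INTER_CUBIC)
cv2.imwrite('pics/s4.png',c)
zt=[np.sin(.6),0,-np.cos(.6)]
Mz=Rz(Q[2])
r=rot(Mz@zt,Mz@[0,1,0])
rb=rot(Mz@zt,Mz@[0,-1,0])
r6=.006
for th in(-.15,0,.3,.6,.8,.95,1.1):
    n=Mz@Rx(.46)@np.array([np.sin(.1396-th),0,np.cos(.1396-th)])  # normal to leg in swing plane, up side
    P=world(Q,legend(th,.135)); print(th,P.round(4),(P+n*.006).round(4),n.round(2))
s=arm.observe()['position']
for k in(r,rb): plan(s,k)
E
```

```text
clock: 8.5
position: [0.64, -0.142, 0.1446]
ee_rot: [-2.06, -2.371, 0.0]
force: [-0.2, 0.0, -0.7]
width: 0.893
gripper_force: 0.0
clock: 9.33
position: [0.6461, -0.1797, 0.392]
ee_rot: [2.056, 2.364, 0.006]
force: [0.2, -0.3, -0.5]
width: 1.001
gripper_force: 0.0
[-0.24  0.5   0.77  1.21 -0.34  1.55  0.61]
-0.15 [ 0.4974 -0.0468  0.2166] [ 0.4994 -0.049   0.2218] [ 0.34 -0.38  0.86]
0 [ 0.4919 -0.0387  0.1989] [ 0.4931 -0.0412  0.2042] [ 0.2  -0.42  0.89]
0.3 [ 0.4898 -0.0209  0.1628] [ 0.4892 -0.0236  0.1681] [-0.1  -0.46  0.88]
0.6 [ 0.4996 -0.0023  0.1283] [ 0.4973 -0.005   0.1331] [-0.38 -0.46  0.8 ]
0.8 [0.5124 0.0098 0.1079] [0.5091 0.0072 0.1121] [-0.56 -0.43  0.71]
0.95 [0.5249 0.0183 0.0944] [0.5209 0.0158 0.0981] [-0.67 -0.4   0.62]
1.1 [0.5397 0.0261 0.0829] [0.535  0.0239 0.086 ] [-0.78 -0.37  0.51]
t 9.38 shift [0. 0. 0.] n>=0 turn [-0.2233 -0.2213 -0.7256] n>=14
t 9.38 shift [0. 0. 0.] n>=0 turn [-0.2213  0.2233  0.7261] n>=14
```

View pics/s4.png

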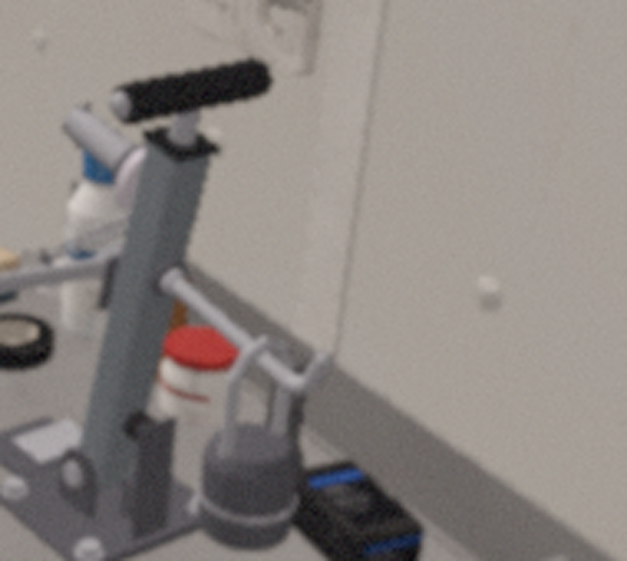

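The side crop shows the weight hanging by its bail on the rod at (255,350), just inside the tip, and released. Next is the leg: I turn and tilt the tool with the fingers closed.

```bash
python3 -m creep '[[0,0,0,-0.016,-0.0158,-0.0518],[0,0,0,-0.016,-0.0158,-0.0518],[0,0,0,-0.016,-0.0158,-0.0518],[0,0,0,-0.016,-0.0158,-0.0518],[0,0,0,-0.016,-0.0158,-0.0518],[0,0,0,-0.016,-0.0158,-0.0518],[0,0,0,-0.016,-0.0158,-0.0518],[0,0,0,-0.016,-0.0158,-0.0518],[0,0,0,-0.016,-0.0158,-0.0518],[0,0,0,-0.016,-0.0158,-0.0518],[0,0,0,-0.016,-0.0158,-0.0518],[0,0,0,-0.016,-0.0158,-0.0518],[0,0,0,-0.016,-0.0158,-0.0518],[0,0,0,-0.016,-0.0158,-0.0518],[0,0,0,0,0,0],[0,0,0,0,0,0]]' 1 20
cat > leg.py <<'E'
from fit import *
Mz=Rz(Q[2]); zt=Mz@[np.sin(.6),0,-np.cos(.6)]; RL=rot(zt,Mz@[0,1,0])
def tip(th,off=.006,r=.135):
    n=Mz@Rx(.46)@np.array([np.sin(.1396-th),0,np.cos(.1396-th)]); return world(Q,legend(th,r))+n*off
E
python3 - <<'E'
from leg import *
print(arm.observe()['joints'].round(2))
plan([.48,-.049,.392],RL); plan([.494,-.045,.24],RL)
E
```

```text
clock: 10.72
position: [0.6442, -0.1785, 0.384]
ee_rot: [-0.152, 2.549, 0.061]
force: [0.1, 0.5, -0.2]
width: 0.005
gripper_force: 0.0
[-0.06  0.13  0.45  1.78 -0.48  0.78  2.32]
t 10.72 shift [ 0.2969  0.3716 -0.2178] n>=6 turn [-0.0004 -0.0051 -0.0096] n>=1
t 10.72 shift [0.4782 0.3732 0.1181] n>=7 turn [-0.0004 -0.0051 -0.0096] n>=1
```

```bash
python3 -m creep '[[0.042,0.053,-0.031,0,0,-0.0096],[0.042,0.053,-0.031,0,-0.005,0],[0.042,0.053,-0.031,0,0,0],[0.043,0.053,-0.031,0,0,0],[0.043,0.053,-0.031,0,0,0],[0.043,0.053,-0.031,0,0,0],[0.042,0.053,-0.031,0,0,0],[0.036,0,0.067,0,0,0],[0.036,0,0.067,0,0,0],[0.036,0,0.067,0,0,0],[0.036,0,0.067,0,0,0],[0.036,0,0.067,0,0,0],[0,0,0,0,0,0]]'
python3 - <<'E'
from leg import *
print(arm.observe()['joints'].round(2))
plan(tip(0,.012),RL)
M=RL.inv()
L=[0,.2,.4,.6,.8,.95,1.1]
P=[tip(t,.006) for t in L]
for a,b,t in zip(P,P[1:],L[1:]): print(t,(M.apply(b-a)/.4).round(4))
E
```

```text
clock: 11.8
position: [0.4925, -0.0485, 0.2328]
ee_rot: [-0.183, 2.543, 0.055]
force: [-1.6, 0.4, -1.1]
width: 0.004
gripper_force: 0.0
[-0.3  -0.07  0.37  2.38 -0.37  0.27  2.12]
t 11.8 shift [0.0273 0.0113 0.0516] n>=1 turn [ 0.0008 -0.0032  0.0016] n>=1
0.2 [0.0387 0.0298 0.0465]
0.4 [0.0275 0.0297 0.054 ]
0.6 [0.0151 0.0285 0.0593]
0.8 [0.0022 0.026  0.0622]
0.95 [-0.0069  0.0173  0.0471]
1.1 [-0.0141  0.015   0.0463]
```

```bash
sed -i 's/np.sin(.6),0,-np.cos(.6)/np.sin(.3),0,-np.cos(.3)/' leg.py; python3 -m creep '[[0,0,0,0,0.047,0],[0,0,0,0,0.048,0],[0,0,0,0,0.048,0],[0,0,0,0,0,0],[0,0,0,0,0,0]]'
python3 - <<'E'
from leg import *
print(arm.observe()['joints'].round(2))
plan(tip(0,.012),RL)
M=RL.inv()
L=[0,.2,.4,.6,.8,.95,1.1]
P=[tip(t,.006) for t in L]
for a,b,t in zip(P,P[1:],L[1:]): print(t,(M.apply(b-a)/.4).round(4))
E
```

```text
clock: 12.22
position: [0.4968, -0.0498, 0.2395]
ee_rot: [-0.204, 2.829, 0.024]
force: [-0.4, 0.1, -1.6]
width: 0.005
gripper_force: 0.0
[-0.22  0.04  0.26  2.12 -0.1   0.69  1.82]
t 12.22 shift [0.0264 0.0165 0.07  ] n>=1 turn [-0.0017  0.0026  0.0022] n>=1
0.2 [0.0232 0.0298 0.0559]
0.4 [0.0103 0.0297 0.0597]
0.6 [-0.003   0.0285  0.0611]
0.8 [-0.0163  0.026   0.0601]
0.95 [-0.0205  0.0173  0.0429]
1.1 [-0.0271  0.015   0.04  ]
```

Now I push the leg down along its arc.

```bash
python3 -m creep '[[0.013,0.008,0.035,0,0,0],[0.013,0.008,0.035,0,0,0],[0,0,0,0,0,0],[0.012,0.015,0.028,0,0,0],[0.012,0.015,0.028,0,0,0],[0.005,0.015,0.03,0,0,0],[0.005,0.015,0.03,0,0,0],[0,0,0,0,0,0]]' && python3 -m creep '[[-0.001,0.014,0.031,0,0,0],[-0.002,0.014,0.031,0,0,0],[-0.008,0.013,0.03,0,0,0],[-0.008,0.013,0.03,0,0,0],[0,0,0,0,0,0]]'
python3 - <<'E'
from leg import *
print(arm.observe()['joints'].round(2))
for t in(.6,.8,.95,1.05): plan(tip(t,.003),RL)
E
```

```text
clock: 12.88
position: [0.4885, -0.0195, 0.1588]
ee_rot: [-0.206, 2.833, 0.027]
force: [0.3, 0.0, 0.6]
width: 0.003
gripper_force: 0.5
clock: 13.3
position: [0.5085, 0.0049, 0.1151]
ee_rot: [-0.207, 2.832, 0.027]
force: [-0.4, 0.4, 0.2]
width: 0.001
gripper_force: 0.0
[-0.27  0.25  0.19  2.26 -0.18  0.34  1.79]
t 13.3 shift [ 0.0149 -0.0177 -0.0456] n>=1 turn [-0.0006  0.0011  0.0032] n>=1
t 13.3 shift [-0.0029  0.008   0.0142] n>=1 turn [-0.0006  0.0011  0.0032] n>=1
t 13.3 shift [-0.0243  0.0248  0.0567] n>=1 turn [-0.0006  0.0011  0.0032] n>=1
t 13.3 shift [-0.0423  0.0348  0.0835] n>=1 turn [-0.0006  0.0011  0.0032] n>=1
```

```bash
cat > chk.py <<'E'
from leg import *
import sys
g=grab('side').astype(float); g0=cv2.imread('pics/s0.png').astype(float)
g1=grab('top').astype(float); t0=cv2.imread('pics/t0.png').astype(float)
for th in(0,.3,.5,.7,.9,1.1,1.3,1.5,1.8):
    o=[]
    for n,x,x0 in(('side',g,g0),('top',g1,t0)):
        for r in(.155,.1):
            u=proj(n,world(Q,legend(th,r,float(sys.argv[1]) if len(sys.argv)>1 else .2)))[0].round().astype(int); f=lambda a:a[u[1]-1:u[1]+2,u[0]-1:u[0]+2].mean().round()
            o.append((f(x),f(x0)))
    print(th,*o)
E
python3 chk.py
```

```text
0 (np.float64(60.0), np.float64(27.0)) (np.float64(59.0), np.float64(113.0)) (np.float64(52.0), np.float64(24.0)) (np.float64(111.0), np.float64(128.0))
0.3 (np.float64(136.0), np.float64(138.0)) (np.float64(60.0), np.float64(97.0)) (np.float64(31.0), np.float64(105.0)) (np.float64(45.0), np.float64(108.0))
0.5 (np.float64(125.0), np.float64(120.0)) (np.float64(135.0), np.float64(50.0)) (np.float64(31.0), np.float64(107.0)) (np.float64(107.0), np.float64(108.0))
0.7 (np.float64(112.0), np.float64(136.0)) (np.float64(135.0), np.float64(36.0)) (np.float64(84.0), np.float64(105.0)) (np.float64(104.0), np.float64(107.0))
0.9 (np.float64(51.0), np.float64(138.0)) (np.float64(109.0), np.float64(23.0)) (np.float64(32.0), np.float64(109.0)) (np.float64(139.0), np.float64(107.0))
1.1 (np.float64(146.0), np.float64(139.0)) (np.float64(37.0), np.float64(34.0)) (np.float64(111.0), np.float64(108.0)) (np.float64(146.0), np.float64(140.0))
1.3 (np.float64(146.0), np.float64(140.0)) (np.float64(64.0), np.float64(61.0)) (np.float64(112.0), np.float64(107.0)) (np.float64(71.0), np.float64(68.0))
1.5 (np.float64(143.0), np.float64(137.0)) (np.float64(118.0), np.float64(114.0)) (np.float64(79.0), np.float64(75.0)) (np.float64(70.0), np.float64(67.0))
1.8 (np.float64(142.0), np.float64(136.0)) (np.float64(142.0), np.float64(138.0)) (np.float64(147.0), np.float64(141.0)) (np.float64(89.0), np.float64(86.0))
```

The leg is following the tip: the dark foot is now found at about 0.9 in both cameras. I keep pushing past centre.

```bash
python3 -m creep '[[-0.013,0.013,0.03,0,0,0],[-0.013,0.013,0.03,0,0,0],[-0.014,0.009,0.025,0,0,0],[-0.014,0.008,0.022,0,0,0],[0,0,0,0,0,0],[0,0,0,0,0,0],[0,0,0,0,0,0]]'; python3 chk.py | cut -c1-400; python3 -c "
from fit import *;print(arm.observe()['joints'].round(2))"
```

```text
clock: 13.98
position: [0.5385, 0.0254, 0.0813]
ee_rot: [-0.206, 2.832, 0.026]
force: [0.8, -0.0, -0.3]
width: 0.004
gripper_force: 0.0
0 (np.float64(157.0), np.float64(27.0)) (np.float64(115.0), np.float64(113.0)) (np.float64(43.0), np.float64(24.0)) (np.float64(67.0), np.float64(128.0))
0.3 (np.float64(75.0), np.float64(138.0)) (np.float64(59.0), np.float64(97.0)) (np.float64(37.0), np.float64(105.0)) (np.float64(172.0), np.float64(108.0))
0.5 (np.float64(126.0), np.float64(120.0)) (np.float64(61.0), np.float64(50.0)) (np.float64(63.0), np.float64(107.0)) (np.float64(171.0), np.float64(108.0))
0.7 (np.float64(142.0), np.float64(136.0)) (np.float64(54.0), np.float64(36.0)) (np.float64(36.0), np.float64(105.0)) (np.float64(63.0), np.float64(107.0))
0.9 (np.float64(144.0), np.float64(138.0)) (np.float64(86.0), np.float64(23.0)) (np.float64(32.0), np.float64(109.0)) (np.float64(37.0), np.float64(107.0))
1.1 (np.float64(146.0), np.float64(139.0)) (np.float64(135.0), np.float64(34.0)) (np.float64(82.0), np.float64(108.0)) (np.float64(146.0), np.float64(140.0))
1.3 (np.float64(146.0), np.float64(140.0)) (np.float64(135.0), np.float64(61.0)) (np.float64(31.0), np.float64(107.0)) (np.float64(72.0), np.float64(68.0))
1.5 (np.float64(143.0), np.float64(137.0)) (np.float64(137.0), np.float64(114.0)) (np.float64(79.0), np.float64(75.0)) (np.float64(70.0), np.float64(67.0))
1.8 (np.float64(36.0), np.float64(136.0)) (np.float64(115.0), np.float64(138.0)) (np.float64(54.0), np.float64(141.0)) (np.float64(125.0), np.float64(86.0))
[-0.28  0.36  0.16  2.22 -0.21  0.27  1.78]
```

The leg has snapped down: the foot is found at 1.8 in both cameras. I retreat and line up over the handle.

```bash
cat > hd.py <<'E'
from leg import *
def HP(a,back=0,pull=0):
    Mr=Rz(Q[2])@Rx(a); p=world(Q,post([0,0,.284],a))+Mr@[0,pull,-.0188+back]
    return p,rot(Mr@[0,0,-1],Mr@[0,1,0])
E
python3 -m creep '[[0.02,0,-0.05,0,0,0],[0.02,0,-0.08,0,0,0],[0.02,0,-0.09,0,0,0],[0.02,0,-0.09,0,0,0],[0.01,0,-0.095,0,0,0],[0,0,-0.1,0,0,0],[0,0,-0.1,0,0,0],[0,0,-0.1,0,0,0],[0,0,-0.1,0,0,0],[0,0,0,0,0,0]]' -1
python3 - <<'E'
from hd import *
print(arm.observe()['joints'].round(2))
p,r=HP(.2,.07); plan(p,r); print(p)
E
```

```text
clock: 14.92
position: [0.4105, 0.0077, 0.3853]
ee_rot: [-0.204, 2.821, 0.031]
force: [0.4, -0.2, 0.5]
width: 0.678
gripper_force: 0.0
[-0.46 -0.27  0.23  2.    0.1   1.09  1.45]
t 14.92 shift [-0.4753 -0.2927  0.2145] n>=6 turn [-0.0949  0.1491  0.0173] n>=4
[ 0.63245976 -0.07834704  0.36251832]
```

```bash
python3 -m creep '[[0,0,0,-0.0237,0.0373,0.0043],[0,0,0,-0.0237,0.0373,0.0043],[0,0,0,-0.0237,0.0373,0.0043],[0,0,0,-0.0237,0.0373,0.0043],[0,0,0,0,0,0]]' -1
python3 - <<'E'
from hd import *
print(arm.observe()['joints'].round(2))
p,r=HP(.2,.07); plan(p,r)
E
```

```text
clock: 15.33
position: [0.4109, 0.0072, 0.3767]
ee_rot: [0.212, -3.089, -0.306]
force: [-0.7, 0.4, -0.2]
width: 0.99
gripper_force: 0.0
[-0.45 -0.01  0.48  1.79 -0.19  1.41  1.77]
t 15.33 shift [-0.5196 -0.288  -0.0309] n>=6 turn [-0.0005 -0.0079 -0.0021] n>=1
```

```bash
python3 -m creep '[[-0.05,-0.028,-0.003,0,0,0],[-0.075,-0.042,-0.005,0,-0.004,-0.001],[-0.08,-0.044,-0.005,0,-0.004,-0.001],[-0.08,-0.044,-0.005,0,0,0],[-0.08,-0.044,-0.005,0,0,0],[-0.08,-0.044,-0.004,0,0,0],[-0.075,-0.042,-0.004,0,0,0],[0,0,0,0,0,0],[0,0,0,0,0,0]]'
python3 - <<'E'
from hd import *
print(arm.observe()['joints'].round(2))
p,r=HP(.2,0); plan(p,r)
a=grab('wrist'); Mr=Rz(Q[2])@Rx(.2)
for x in(-.052,0,.052):
    u=proj('wrist',world(Q,post([x,0,.284])))[0];print(u.round(1));cv2.circle(a,tuple(int(v) for v in u),4,(0,0,255),1)
cv2.imwrite('pics/w2.png',a)
E
```

```text
clock: 16.08
position: [0.6322, -0.0776, 0.3655]
ee_rot: [0.218, -3.109, -0.306]
force: [-1.4, -0.6, 0.2]
width: 0.997
gripper_force: 0.0
[-0.21  0.46  0.58  1.3  -0.42  1.55  2.08]
t 16.08 shift [ 0.0004 -0.0027  0.182 ] n>=2 turn [-0.0018  0.0018  0.0003] n>=1
[316.4 171.2]
[316.4 258.8]
[316.4 334.6]
```

View pics/w2.png

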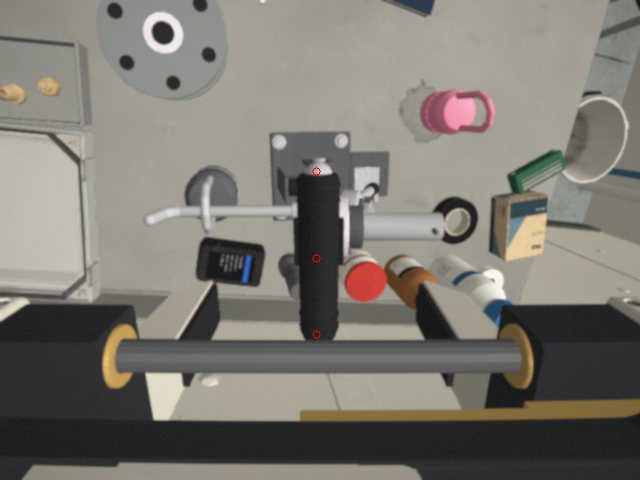

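The wrist view shows the bar at (319,258), centred between the fingers and matching the prediction. The weight hangs on the rod at (207,205). I go down and grip.

```bash
python3 -m creep '[[0,0,0.04,0,0,0],[0,0,0.05,0,0,0],[0,0,0.05,0,0,0],[0,0,0.04,0,0,0],[0,0,0,0,0,0]]' -1 && python3 -m creep '[[0,0,0,0,0,0],[0,0,0,0,0,0],[0,0,0,0,0,0],[0,0,0,0,0,0],[0,0,0,0,0,0],[0,0,0,0,0,0],[0,0,0,0,0,0],[0,0,0,0,0,0],[0,0,0,0,0,0]]' 1 50
python3 - <<'E'
from hd import *
for a in(.2,.1,0): plan(*HP(a))
# one increment of .02 rad, in tool axes
p,r=HP(.2);p2,r2=HP(.18); print(r.inv().apply(p2-p)/.4,(r.inv()*r2).as_rotvec()/np.radians(120))
E
```

```text
clock: 16.55
position: [0.6278, -0.0607, 0.2948]
ee_rot: [0.222, -3.107, -0.312]
force: [0.6, -0.1, -1.0]
width: 0.999
gripper_force: 0.0
clock: 17.3
position: [0.6304, -0.0629, 0.2963]
ee_rot: [0.221, -3.11, -0.309]
force: [0.9, 0.4, -0.0]
width: 0.392
gripper_force: 0.0
t 17.3 shift [ 0.0002 -0.0054  0.0051] n>=1 turn [-0.0012  0.0024  0.0013] n>=1
t 17.3 shift [0.     0.0608 0.0082] n>=1 turn [0.0465 0.0024 0.0012] n>=1
t 17.3 shift [-1.000e-04  1.264e-01  1.790e-02] n>=2 turn [0.0943 0.0025 0.0011] n>=2
[-8.33437103e-17  1.32591160e-02  1.32595580e-04] [9.54929659e-03 1.65656651e-18 1.35631383e-17]
```

```bash
python3 -m creep '[[0,0,0,0,0,0],[0,0,0,0,0,0],[0,0,0,0,0,0],[0,0,0,0,0,0],[0,0,0,0,0,0],[0,0,0,0,0,0]]' 1 50 && python3 -m creep '[[0,0.013,0,0.0095,0,0],[0,0.013,0,0.0095,0,0],[0,0.013,0,0.0095,0,0],[0,0.013,0,0.0095,0,0],[0,0.013,0,0.0095,0,0],[0,0,0,0,0,0]]'
python3 - <<'E'
from hd import *
for a in(.1,0): plan(*HP(a))
E
```

```text
clock: 17.8
position: [0.6304, -0.0632, 0.2963]
ee_rot: [0.22, -3.11, -0.308]
force: [1.2, -2.0, -1.7]
width: 0.245
gripper_force: 50.0
clock: 18.3
position: [0.6261, -0.0344, 0.3005]
ee_rot: [0.228, -3.127, -0.153]
force: [0.8, -1.8, -5.3]
width: 0.248
gripper_force: 50.0
t 18.3 shift [-0.0003 -0.0112  0.0056] n>=1 turn [-0.0011  0.0019  0.0029] n>=1
t 18.3 shift [-0.0007  0.055   0.0087] n>=1 turn [0.0466 0.002  0.0028] n>=1
```

```bash
python3 -m creep '[[0,0.013,0,0.0095,0,0],[0,0.013,0,0.0095,0,0],[0,0.013,0,0.0095,0,0],[0,0.01,0,0.0095,0,0],[0,0.006,0,0.0095,0,0],[0,0,0,0,0,0],[0,0,0,0,0,0]]'
python3 - <<'E'
from hd import *
for a in(.02,0): plan(*HP(a))
E
```

```text
clock: 18.88
position: [0.6232, -0.0146, 0.3016]
ee_rot: [-0.224, 3.129, -0.001]
force: [0.8, 0.3, -9.4]
width: 0.245
gripper_force: 50.0
t 18.88 shift [-0.0007 -0.0079  0.0061] n>=1 turn [-0.0099  0.0022  0.0016] n>=1
t 18.88 shift [-0.0007  0.0053  0.006 ] n>=1 turn [-0.0003  0.0022  0.0016] n>=1
```

```bash
for i in 1; do :; done; python3 -m creep '[[0,0.006,0.004,0,0,0],[0,0,0,0,0,0],[0,0,0,0,0,0]]'; python3 -m creep '[[0,0.006,0,0,0,0],[0,0,0,0,0,0],[0,0,0,0,0,0]]'; python3 -m creep '[[0,0.006,0,0,0,0],[0,0,0,0,0,0],[0,0,0,0,0,0]]'; python3 -c "
from hd import *
plan(*HP(0))"
```

```text
clock: 19.13
position: [0.6233, -0.0143, 0.3015]
ee_rot: [-0.219, 3.127, -0.001]
force: [-4.8, -1.1, 6.3]
width: 0.253
gripper_force: 50.0
clock: 19.38
position: [0.6229, -0.0121, 0.3015]
ee_rot: [-0.219, 3.127, -0.002]
force: [-5.6, -1.5, 6.9]
width: 0.249
gripper_force: 50.0
clock: 19.63
position: [0.6227, -0.0101, 0.3015]
ee_rot: [-0.219, 3.127, -0.003]
force: [-4.7, -2.2, 7.7]
width: 0.25
gripper_force: 50.0
t 19.63 shift [-0.0005 -0.006   0.0058] n>=1 turn [-0.0011  0.0032  0.0002] n>=1
```

```bash
python3 -m creep '[[0,0.008,0,0,0,0],[0,0,0,0,0,0],[0,0,0,0,0,0]]'; python3 -m creep '[[0,0.008,0,0,0,0],[0,0,0,0,0,0],[0,0,0,0,0,0]]'; python3 chk.py 0 | tail -1
```

```text
clock: 19.88
position: [0.6224, -0.0082, 0.3015]
ee_rot: [-0.217, 3.127, -0.006]
force: [-3.2, -4.7, 6.1]
width: 0.251
gripper_force: 50.0
clock: 20.13
position: [0.6221, -0.0066, 0.3015]
ee_rot: [-0.215, 3.127, -0.009]
force: [-2.0, -9.0, 4.0]
width: 0.248
gripper_force: 50.0
1.8 (np.float64(29.0), np.float64(141.0)) (np.float64(110.0), np.float64(138.0)) (np.float64(66.0), np.float64(141.0)) (np.float64(67.0), np.float64(100.0))
```

```bash
python3 -m creep '[[0,0.01,0,0,0,0],[0,0,0,0,0,0],[0,0,0,0,0,0]]'; python3 -m creep '[[0,0.006,0,0,0,0],[0,0,0,0,0,0],[0,0,0,0,0,0],[0,0,0,0,0,0]]'; python3 - <<'E'
from hd import *
a=grab('side'); b=a.copy()
for L in(0,):
    for p in(legend(1.8,.168,L),post([0,-.141,.198],L),post([0,-.015,.165],L),post([-.052,0,.284],L),post([-.015,-.015,.05],L),post([-.015,-.015,.24],L)):
        u=proj('side',world(Q,p))[0]; cv2.circle(a,tuple(int(v) for v in u.round()),1,(0,0,255),-1)
c=np.hstack([a[165:345,310:460],b[165:345,310:460]])
c=cv2.resize(c,None,fx=2.66,fy=3.3,interpolation=cv2.INTER_CUBIC);cv2.imwrite('pics/s5.png',c);print(c.shape)
E
```

```text
clock: 20.48
position: [0.6219, -0.0049, 0.3015]
ee_rot: [-0.212, 3.126, -0.013]
force: [0.5, -14.5, 2.8]
width: 0.25
gripper_force: 50.1
clock: 20.82
position: [0.6217, -0.004, 0.3015]
ee_rot: [-0.21, 3.126, -0.016]
force: [0.8, -18.0, 1.1]
width: 0.25
gripper_force: 50.1
(594, 798, 3)
```

View pics/s5.png

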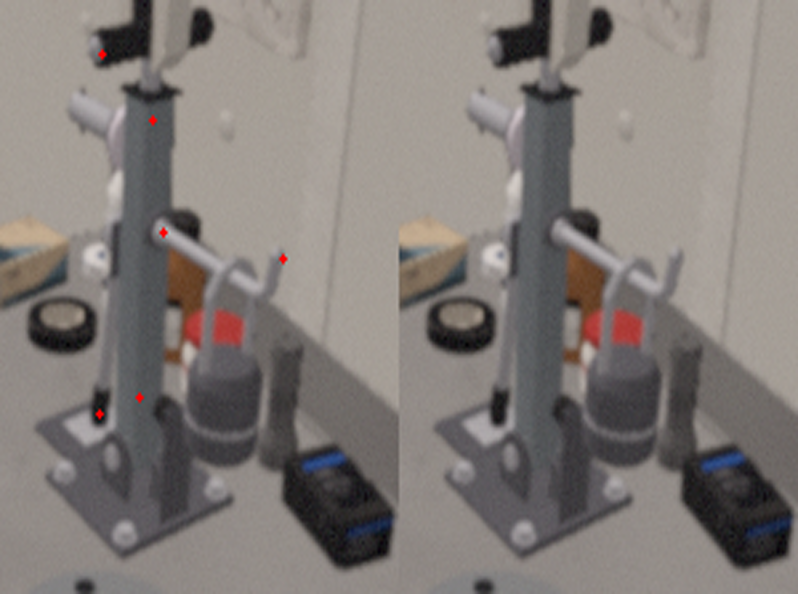

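The side view shows the post upright with its features on the marks predicted for lean 0. The foot stands on the tongue's pad at (100,415) and the weight hangs on the hook at (235,290). The handle is held with about 18 N.

```bash
python3 -m creep '[[0,0,0,0,0,0],[0,0,0,0,0,0],[0,0,0,0,0,0],[0,0,0,0,0,0],[0,0,0,0,0,0],[0,0,0,0,0,0]]' && python3 -c "
from cell import arm
print(arm.sign_off())"
```

```text
clock: 21.37
position: [0.6217, -0.004, 0.3015]
ee_rot: [-0.21, 3.126, -0.016]
force: [2.3, -18.3, 1.9]
width: 0.246
gripper_force: 50.1
the job is handed in; nothing more can be done
None
```

I handed the job in at 21.4 s: the counterweight hangs on the hook, the leg is snapped down, and the arm still holds the stand upright by its handle with the foot pressed on the plate; I never touched the drum.

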